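# Tighten and lock the castle nut on the clock-wheel fixture

### The job

Clamp the clock wheel: push the paddle on the castle nut's bar clockwise (seen from above) until the nut is down tight on the rubber pad, then turn it a little further until its next slot lines up with the cotter hole in the post and the channel that holds the pin. Then push the cotter pin along its channel, through the slot and the hole, fully home with its head against the nut, and let go. Leave the other things on the bench standing where they are.

Things in the scene. Friction and masses are not known exactly. Their poses are not given: they have to be found in the camera images.
- nut (a joint): Turn of the castle nut, rad: 0 loosest (starts 0 to 0.2), growing clockwise seen from above, hard stop at 2.1. It sinks 4.77 mm per rad: at 1.0 its washer face just meets the rubber pad (tight), beyond that it squeezes it. Stays where left; needs about 0.45 N m (4 N at the paddle). Site slot lines up with the channel at 1.2 to 1.8; the slot before it passes while the nut is loose and too high.
- slot (a point): Middle of the floor of the nut slot that will take the pin, 27.5 mm from the nut's axis; turns with the nut. Its x axis points outward along the slot: lined up when it points as post's x axis does. The nut: upright steel hexagon, 72 mm across flats, six open-topped slots 15 mm wide, 16 mm deep, one in each flat; the pin goes out by the opposite slot. Floor height 65 mm at turn 0, 58 mm at 1.5.
- paddle (a point): Middle of the upright dark steel paddle on the end of the nut's turning bar, 125 mm from the nut's axis: a plate 36 mm long radially, 14 mm thick, reaching 27 mm below and 25 mm above this point (top at height 109 mm at turn 0, 102 mm at 1.5). A level bar 16 mm wide, 12 mm high, joins its foot to the nut. Push on its flat side, in an arc about the nut's axis.
- post: Fixed threaded steel post, 34 mm thick, 97 mm tall, standing through the nut; origin on the table on the nut's axis. Its x axis points outward along the fixed pin channel: a trough 44 to 152 mm from the axis, floor at height 59.6 mm, 12.5 mm wide inside, walls up to 65.6 mm. In line with it the post has a level cross hole, 13.5 mm wide, at height 59 to 73 mm.
- pin: Loose steel cotter pin, about 130 g, lying in the channel. Origin: underside of the shank at the head's inner face; x axis away from the nut. Shank 10 x 10 mm, 80 mm long towards the nut, nose rounded. Head: upright plate 10 mm thick, 32 mm wide, 7 to 41 mm above the origin. Origin starts 134 to 142 mm from the nut's axis; home, the head is on the nut's flat, origin 36 mm from the axis.
- base: Fixed round steel base, 156 mm wide, on the table, carrying a brass clock wheel and on it a black rubber pad (80 mm wide, top at height 34 mm); origin on the table on the nut's axis.
- loupe: Bystander: black eyeglass loupe, a flared drum 42 mm tall and 50 mm wide, standing beside the fixture; origin in the centre of its underside.
- tin: Bystander: low round aluminium tin, 56 mm wide, 22 mm tall, standing beside the fixture on the robot's side; origin in the centre of its underside.
- bottle: Bystander: amber glass bottle, 68 mm wide, 180 mm tall; origin in the centre of its underside.
- jar: Bystander: white jar, 74 mm wide, 85 mm tall; origin in the centre of its underside.
- jar2: Bystander: clear glass jar with brass lid, 68 mm wide, 75 mm tall; origin in the centre of its underside.
- screwdriver: Bystander: screwdriver with black handle, 170 mm long, lying down; origin on the table under it, about mid-length.
- punch: Bystander: steel leather-punch pliers, about 170 mm long, lying down; origin on the table under it, about mid-length.
Not all that is in view belongs to the job. Several things have the shape of the pin; the one meant has the colours described above. Leave any purple or turquoise look-alike of the post alone.

How it is judged:
On the way, in this order (a step that is already met when the one before it is completed fails the run):
1. the nut is turned down tight on the rubber pad (turn above 1.0 rad), the pin not yet in it (value of joint nut above 1 rad and x of pin in the frame of post above 0.11 m), for 0.1 s.
2. the nut is turned further until the slot lines up with the channel (within 0.09 rad) (value of joint nut above 1 rad and angle between the x axis of slot and the x axis of post, either way round below 0.09 rad), for 0.2 s.
At the end, for the whole second after the job is handed in: The nut is tight (turn above 1.0 rad) with its slot within 0.09 rad of the channel; the pin lies level through slot and cross hole in line with the channel, its head within 5 mm of the nut's flat, at rest and released (all of step 2 and x of pin in the frame of post between 0.03 and 0.041 m and y of pin in the frame of post between -0.006 and 0.006 m and z of pin in the frame of post between 0.05 and 0.066 m and angle between the x axis of pin and the x axis of post, either way round below 0.12 rad and angle between pin's own z axis and vertical below 0.15 rad and linear speed of pin below 0.02 m/s and velocity of joint nut between -0.05 and 0.05 rad/s); the robot touches nothing.
It fails at once if a bystander is moved more than 40 mm (distance of any of loupe, tin, bottle, jar, jar2, screwdriver, punch from where it was at the start of the episode above 0.04 m).
It fails at once if the pin is lifted out of its channel (z of pin in the frame of post above 0.085 m).
It also fails if it takes over 53 s, if anything falls off the work surface, if the arm or the gripper's body presses on something with over 40 N, if the wrist force passes 120 N, or if a joint passes its speed limit or range.

### The arm

A 6-joint arm with a two-finger parallel gripper is mounted at the origin on the work surface. World frame = base frame: x ahead of the robot, y to its left, z up, the work surface at z = 0. Lengths are in m, angles in rad, forces in N, time in s.
With the tool pointing down it reaches from about 0.325 to 0.9 m from the base axis. Payload 6.1 kg.
Tool frame: the origin (TCP) lies on the front face of the gripper's body, between the roots of the fingers; the fingertips stand 73 mm ahead of it and the grasp point (between the pads) lies 54 mm ahead of it; z points along the fingers, x is the direction in which the jaws open and shut, and the axes are right-handed (so a half turn about z gives the same grasp; the last joint's range is limited). The gripper opens to 85 mm and grips with 20 to 120 N. Pads are 22 mm wide; open, the fingers measure 114 mm over their backs; the gripper's body (76 mm by 85 mm) begins 54 mm behind the grasp point. The pads swing forward as they close: fully open they stand 13 mm farther back than shut.
Start: joints at [1.123, 0.22, 1.526, -0, 1.395, -0.126], TCP at [0.198, 0.593, 0.304] pointing down, gripper open.
Joint ranges: [-2.98, 2.98], [-0.91, 2.08], [0.09, 2.57], [-1.24, 4.39], [0.2, 2.65], [-2.68, 2.68]. Speed limits (rad/s): [2.57, 2.57, 3.01, 3.14, 3.14, 3.14].

### API

Orientations are given as a rotation vector (axis times angle).
In Python, from bench import state, get_image, hand_in, find_in, mark_of gives the robot as it stands.
- The arm moves only by the tool arm_command, never from a script. Its argument "moves" is a list of rows, each a list of 2 entries, a list of its own where there are three numbers: the shift along the tool's x, y, z in m, then the turn about the tool's z in rad. A call has 1 to 12 rows; each row is the pose to reach, as a shift and turn from the pose commanded when the call began, along the tool's axes at that moment; what a row does not reach only later rows make up. A row lasts 1/10 s, in which the tool goes at most 50 mm and 8.59 degrees, less where a joint would pass 70% of its speed; a pose out of reach is approached as far as the arm can. A call with a gripper value outside its range is refused whole. "jaw" is the closure, from 0 (fully open) to 1 (shut), set as the call begins (left out, the last holds). The fingers move at their own pace and stop on an object; "force" is the grip in N (left out, the last holds). Time passes only in rows, so rows that repeat a pose let the fingers close. It gives the time, the measured TCP pose, the force and the opening at its end, in the units of the state.
- state(): the state, without advancing time (a new reading comes with each control period).
- get_image(name): name is "side" or "top" or "wrist"; returns a dict with "pixels" (480x640x3 uint8, red, green, blue), "fx", "fy", "cx", "cy" (pixels), "view" (4x4, takes a point from world to camera coordinates). Camera axes: x right, y down, z forward; pixel columns grow to the right and rows downward; lengths in m; the calibration is good to about 2 mm. A picture is of the moment at which its call begins. There is no depth.
- hand_in(): hands the job in, once; it reports no verdict.
Trained networks look in a picture, given as the dict that the camera call returned (one of the last four; its "shot" number tells which), for a name from the list of things; names that differ only in an ending like _2 or _b are one class to them, and where a whole thing is asked for, a point or a joint stands for the part that bears it (a point fixed in the world has none). Each returns a list of dicts, best first, with "confidence" (0 to 1); they miss things now and then, are a little off and sometimes report something else, mostly with a low value. They report only what shows in the picture. A call takes as long as a camera call. They do not tell look-alikes from the thing itself.
- find_in(target, picture): "extent" ([left, top, width, height] in pixels, round what is visible of it).
- mark_of(target, picture): "location" ([row, column] in pixels: a listed point, or the origin of a listed thing).
The state is a dict: "time": time; "joint_pos": joint angles; "joint_velocities": joint speeds; "joint_efforts": joint torques, N m; "position": TCP position; "eef_rot": TCP orientation; "wrist_force": force on the tool from outside, world axes, zero at the start; "moment": the same for the moment, N m; "finger_gap": finger opening in m.
Only numpy, scipy, OpenCV 4.12 (cv2) and the standard library are available. Lean on these libraries where they do the work, as an engineer would, in place of code of your own. Each camera call takes 0.05 s, during which the arm holds its last target.

## Working session

There is one attempt and no reset: what is moved stays moved. The work goes in short steps, Python scripts to look and compute and a tool call to move; the robot and the scene stay as the last step left them, time stands still between calls to the robot, and variables do not carry over. Pictures are saved under pics/ and viewed, and the job is handed in when it is done.

Besides the shell and the picture viewer there is one more tool, called by a JSON object that holds its "name" and its "arguments", one argument or row to a line. arm_command: Moves the arm, as the interface text tells. Its arguments: {"type":"object","properties":{"moves":{"type":"array"},"jaw":{"type":"number"},"force":{"type":"number"}},"required":["moves"]}

```bash
mkdir -p pics; ls; python3 - <<'E'
from bench import *
import cv2
s=state(); print({k:(s[k]) for k in ('time','position','eef_rot','wrist_force','finger_gap')})
for n in ('side','top'):
    p=get_image(n); cv2.imwrite(f'pics/{n}0.png',p['pixels'][:,:,::-1]); print(n,p['fx'],p['cx'],p['cy'],p['view'])
    for t in ('nut','slot','paddle','post','pin','base','loupe','tin','bottle','jar','jar2','screwdriver','punch'):
        print(t,[(m['location'],round(m['confidence'],2)) for m in mark_of(t,p)][:4])
E
```

```text
pics
{'time': 0.0, 'position': array([0.19746561, 0.59249522, 0.30278917]), 'eef_rot': array([ 2.5478361 ,  1.83634329, -0.00267059]), 'wrist_force': array([-0.5750049 , -0.20038699,  0.45534138]), 'finger_gap': 0.0854520244821424}
side 499.94942473299517 318.89840710603795 245.08668909798345 [[ 0.69392807 -0.71997465 -0.01001694 -0.34136984]
 [-0.50037826 -0.47217917 -0.72571925  0.27312925]
 [ 0.51776967  0.50860922 -0.68791804  1.00643457]
 [ 0.          0.          0.          1.        ]]Traceback (most recent call last):
  File "<stdin>", line 7, in <module>
ValueError: it knows: base, bottle, jar, loupe, paddle, pin, post, punch, screwdriver, slot, tin
```

```bash
python3 - <<'E'
from bench import *
import cv2,pickle
for n in ('side','top'):
    p=get_image(n); cv2.imwrite(f'pics/{n}0.png',p['pixels'][:,:,::-1]); print(n,p['fx'],p['cx'],p['cy'],p['view'].tolist() if hasattr(p['view'],'tolist') else p['view'])
    pickle.dump(p,open(f'{n}0.pkl','wb'))
    for t in ('slot','paddle','post','pin','base','loupe','tin','bottle','jar','screwdriver','punch'):
        print(t,[(m['location'],round(m['confidence'],2)) for m in mark_of(t,p)][:4])
E
```

```text
side 499.94942473299517 318.89840710603795 245.08668909798345 [[0.69392807216727, -0.7199746464372972, -0.01001694293209566, -0.34136984401422094], [-0.5003782605428428, -0.4721791733906889, -0.7257192463978098, 0.27312924535942856], [0.5177696660044264, 0.508609218067835, -0.6879180447277787, 1.0064345738608211], [0.0, 0.0, 0.0, 1.0]]
slot [([226.7, 314.6], 0.79)]
paddle [([212.0, 375.4], 0.71)]
post [([345.9, 338.0], 0.77), ([257.1, 163.4], 0.58)]
pin [([240.7, 209.5], 0.84), ([199.8, 284.7], 0.67), ([180.9, 308.5], 0.48)]
base [([238.1, 327.9], 0.61), ([336.9, 475.4], 0.2)]
loupe [([206.9, 340.2], 0.82)]
tin [([242.2, 272.5], 0.87)]
bottle [([177.4, 263.7], 0.59)]
jar [([280.0, 449.9], 0.93), ([199.0, 222.5], 0.71)]
screwdriver [([349.0, 412.6], 0.72)]
punch [([334.8, 475.5], 0.9)]
top 505.8407618979076 318.86209549671264 242.849872416823 [[-0.029836967466385023, -0.9993379968670747, -0.020816421164846204, -0.0035022607211641554], [-0.9921067329082798, 0.032145810619180086, -0.12120592963091859, 0.47257172250266805], [0.12179485165830803, 0.017035694213567616, -0.9924090886485233, 1.037075505202808], [0.0, 0.0, 0.0, 1.0]]
slot [([214.6, 290.4], 0.96)]
paddle [([154.1, 329.0], 0.86), ([165.0, 441.0], 0.52)]
post [([312.4, 409.4], 0.91), ([210.0, 296.3], 0.89), ([367.1, 180.4], 0.69)]
pin [([207.2, 224.9], 0.85), ([308.6, 192.2], 0.72), ([153.3, 205.3], 0.54)]
base [([207.3, 295.2], 0.84)]
loupe [([156.3, 271.4], 0.8), ([254.2, 152.3], 0.36), ([219.3, 289.4], 0.24)]
tin [([261.4, 261.0], 0.77)]
bottle [([186.2, 149.6], 0.56)]
jar [([164.0, 440.4], 0.91), ([255.1, 150.7], 0.8), ([154.6, 331.0], 0.21)]
screwdriver [([268.0, 468.9], 0.71), ([203.7, 497.4], 0.68), ([217.5, 287.9], 0.42)]
punch [([207.8, 497.8], 0.78)]
```

View pics/side0.png

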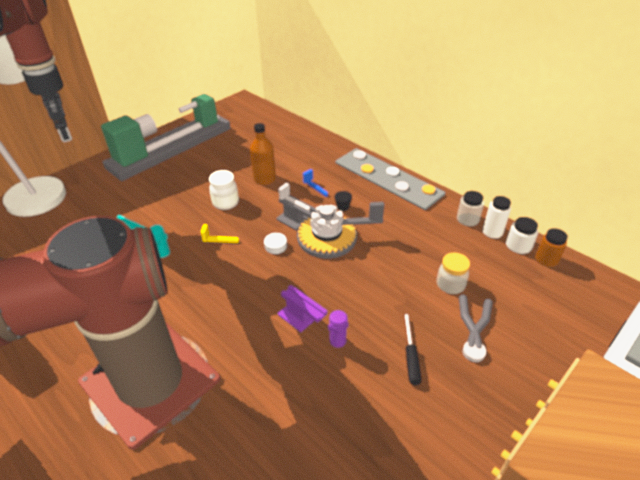

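View pics/top0.png

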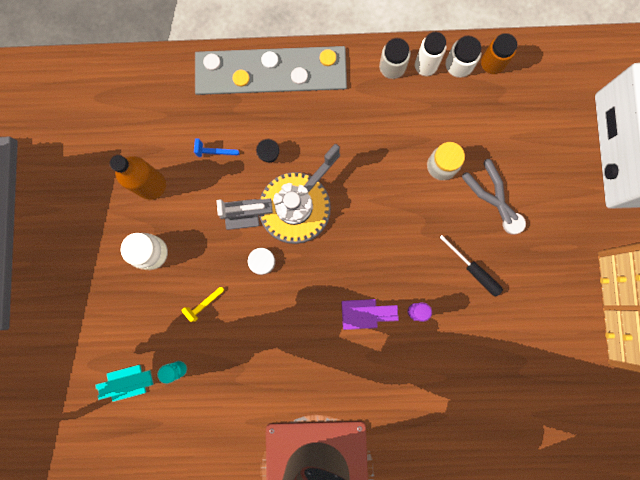

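```bash
cat > h.py <<'E'
import numpy as np,pickle,cv2
def proj(p,X):
    V=np.array(p['view']);X=np.atleast_2d(X);c=X@V[:3,:3].T+V[:3,3]
    return np.c_[p['fx']*c[:,0]/c[:,2]+p['cx'],p['fy']*c[:,1]/c[:,2]+p['cy']]
def atz(p,u,v,z):
    V=np.array(p['view']);R=V[:3,:3];o=-R.T@V[:3,3]
    d=R.T@np.array([(u-p['cx'])/p['fx'],(v-p['cy'])/p['fy'],1]);return o+d*(z-o[2])/d[2]
def tri(obs):
    A=[];b=[]
    for p,u,v in obs:
        V=np.array(p['view']);R=V[:3,:3];o=-R.T@V[:3,3]
        d=R.T@np.array([(u-p['cx'])/p['fx'],(v-p['cy'])/p['fy'],1]);d/=np.linalg.norm(d)
        M=np.eye(3)-np.outer(d,d);A.append(M);b.append(M@o)
    return np.linalg.lstsq(np.vstack(A),np.hstack(b),rcond=None)[0]
def crop(p,box,k,name):
    x,y,w,h=box;im=p['pixels'][y:y+h,x:x+w,::-1]
    cv2.imwrite(name,cv2.resize(im,None,fx=k,fy=k,interpolation=cv2.INTER_CUBIC))
E
python3 - <<'E'
from h import *
T=pickle.load(open('top0.pkl','rb'));S=pickle.load(open('side0.pkl','rb'))
crop(T,(180,120,190,150),4,'pics/tc.png');crop(S,(240,150,160,120),5,'pics/sc.png')
print('slot',tri([(T,290.4,214.6),(S,314.6,226.7)]))
print('paddle',tri([(T,329,154.1),(S,375.4,212)]))
print('pin',tri([(T,224.9,207.2),(S,284.7,199.8)]))
print('base',tri([(T,295.2,207.3),(S,327.9,238.1)]), atz(T,295.2,207.3,0),atz(S,327.9,238.1,0))
print('loupe',atz(T,271.4,156.3,0),atz(S,340.2,206.9,0));print('tin',atz(T,261,261.4,0),atz(S,272.5,242.2,0))
E
```

```text
slot [0.52697495 0.04178098 0.05087353]
paddle [ 0.65106396 -0.0459019   0.07290189]
pin [0.54840233 0.17726535 0.05123574]
base [ 0.55695324  0.03119766 -0.00286611] [0.55565328 0.03164268 0.        ] [0.55547982 0.0285187  0.        ]
loupe [0.6721916  0.08161459 0.        ] [ 6.73212395e-01  9.17660185e-02 -1.11022302e-16]
tin [0.4394637  0.10842003 0.        ] [0.44525579 0.12248501 0.        ]
```

View pics/tc.png

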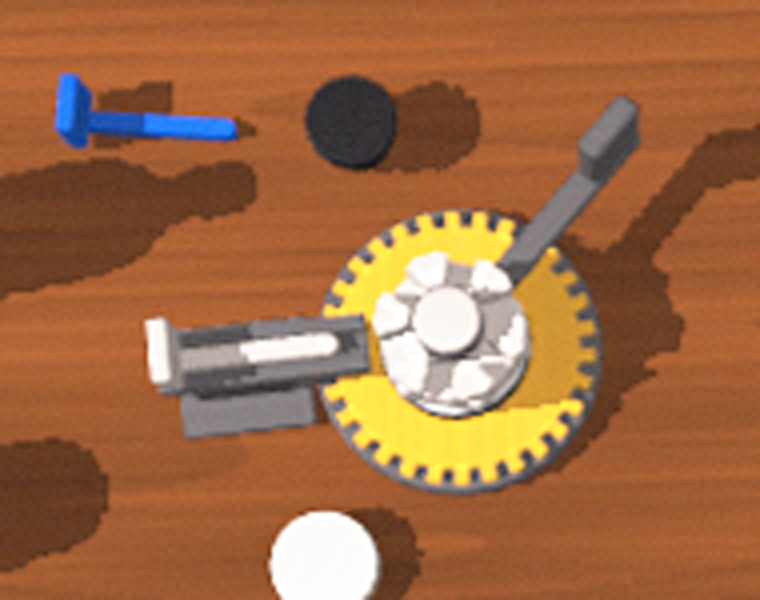

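View pics/sc.png

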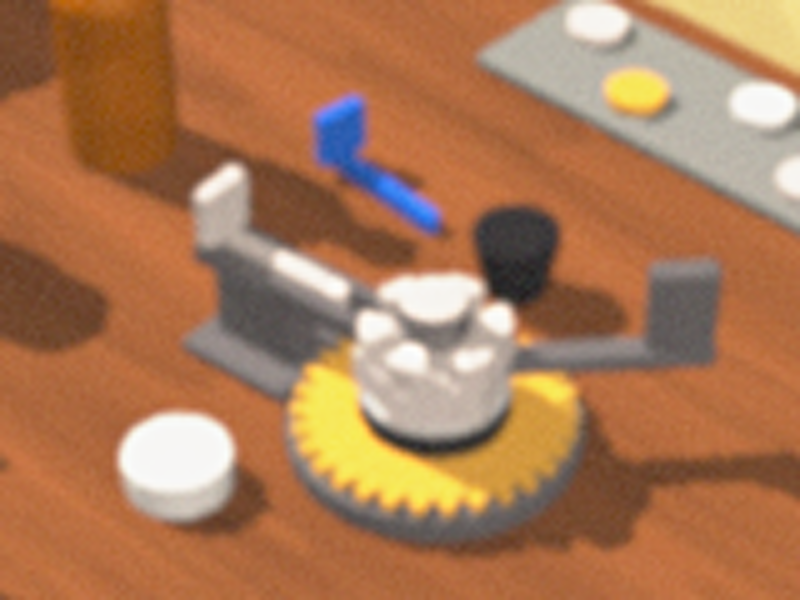

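```bash
python3 - <<'E'
from h import *
T=pickle.load(open('top0.pkl','rb'));S=pickle.load(open('side0.pkl','rb'))
f=lambda x,y:(x/4+180,y/4+120)
g=lambda x,y:(x/5+240,y/5+150)
print('post top',atz(T,*f(447,321),.097), atz(S,*g(436,292),.097))
print('wheel/base bottom',atz(T,*f(461,350),.02))
print('pin head top', atz(T,*f(158,355),.1006), atz(S,*g(220,185),.1006))
print('trough end near nut mid', atz(T,*f(367,343),.0656),'pin nose',atz(T,*f(336,345),.0696))
print('bottle',atz(T,150,190,0),'jar',atz(T,255,155,0))
for ax in [(0.555,0.030)]:
  for r in (107,143):
    for a in (-38,-34,-42):
      a=np.radians(a);print(r,np.degrees(a),proj(T,[ax[0]+r/1000*np.cos(a),ax[1]+r/1000*np.sin(a),.109])*4-np.array([720,480]), proj(S,[ax[0]+r/1000*np.cos(a),ax[1]+r/1000*np.sin(a),.109])*5-np.array([1200,750]))
E
```

```text
post top [0.5511275 0.0321086 0.097    ] [0.55693616 0.03259135 0.097     ]
wheel/base bottom [0.55128853 0.03029405 0.02      ]
pin head top [0.53808576 0.17602907 0.1006    ] [0.54058266 0.17196931 0.1006    ]
trough end near nut mid [0.54765089 0.07570038 0.0656    ] pin nose [0.54634579 0.09118045 0.0696    ]
bottle [0.60532972 0.35148096 0.        ] jar [0.67647166 0.11797767 0.        ]
107 -38.0 [[577.58021651 137.33849708]] [[649.66162863 256.57462002]]
107 -34.0 [[565.16807959 129.20034947]] [[645.96144033 247.40937431]]
107 -42.0 [[589.38887572 146.31251092]] [[652.36263649 265.91957316]]
143 -38.0 [[620.22144444  80.56436679]] [[720.37673226 249.70114959]]
143 -34.0 [[603.65135317  69.77149338]] [[715.04952106 237.5423071 ]]
143 -42.0 [[635.99708863  92.47246749]] [[724.39291063 262.13413061]]
```

```bash
cat >> h.py <<'E'
def box(x0,x1,y0,y1,z0,z1):
    c=[(x,y,z) for x in(x0,x1) for y in(y0,y1) for z in(z0,z1)]
    e=[(i,j) for i in range(8) for j in range(i) if bin(i^j).count('1')==1]
    return np.array(c),e
def overlay(p,ax,ap,ac,turn,b,k,name,pinx=.138,slot=None):
    x,y,w,h=b;im=cv2.resize(np.ascontiguousarray(p['pixels'][y:y+h,x:x+w,::-1]),None,fx=k,fy=k,interpolation=cv2.INTER_CUBIC)
    dz=-.00477*turn
    def R(P,a):
        c,s=np.cos(a),np.sin(a);return np.c_[ax[0]+c*P[:,0]-s*P[:,1],ax[1]+s*P[:,0]+c*P[:,1],P[:,2]]
    def ln(P,col,closed=False):
        q=((proj(p,P)+.5-[x,y])*k).astype(int);cv2.polylines(im,[q],closed,col,1)
    for (c,e),a,col in [(box(.107,.143,-.007,.007,.057+dz,.109+dz),ap,(0,255,0)),(box(.044,.152,-.00625,.00625,.0596,.0656),ac,(255,0,255)),
        (box(pinx,pinx+.01,-.016,.016,.0666,.1006),ac,(255,255,0)),(box(pinx-.08,pinx,-.005,.005,.0596,.0696),ac,(255,255,0))]:
        P=R(c,a)
        for i,j in e: ln(P[[i,j]],col)
    t=np.linspace(0,2*np.pi,60)
    for r,z in((.017,.097),(.078,0)):
        ln(np.c_[ax[0]+r*np.cos(t),ax[1]+r*np.sin(t),z+0*t],(0,0,255),True)
    if slot is not None:
      for n in range(6):
        P=np.array([[.017,-.0075,.081+dz],[.036,-.0075,.081+dz],[.036,-.0075,.065+dz],[.036,.0075,.065+dz],[.036,.0075,.081+dz],[.017,.0075,.081+dz]])
        ln(R(P,slot+n*np.pi/3),(0,128,255) if n else (255,0,0))
    cv2.imwrite(name,im)
E
python3 - <<'E'
from h import *
T=pickle.load(open('top0.pkl','rb'));S=pickle.load(open('side0.pkl','rb'))
a=((.5535,.031),np.radians(-39),np.radians(95),.1)
overlay(T,*a,(180,120,190,150),4,'pics/to.png');overlay(S,*a,(240,150,160,120),5,'pics/so.png')
E
```

```text
(no output)
```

View pics/to.png

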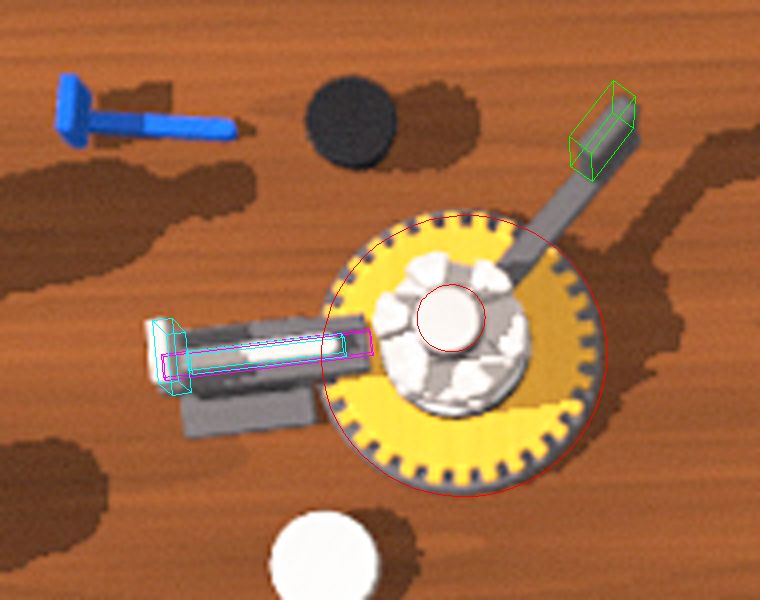

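View pics/so.png

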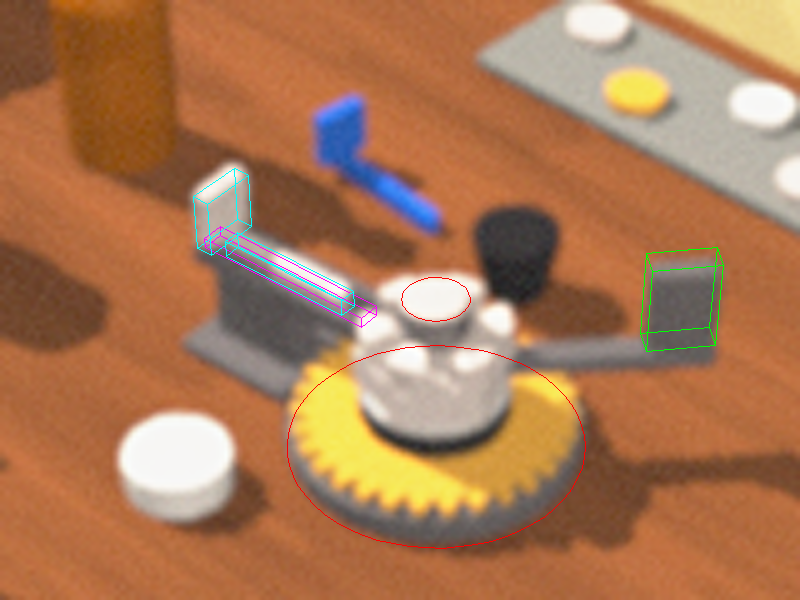

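```bash
cat >> h.py <<'E'
from scipy.spatial.transform import Rotation
def goal(s,xyz,ang):
    """shift/turn in tool axes from measured pose s to TCP xyz with tool x at world angle ang (deg)"""
    R=Rotation.from_rotvec(s['eef_rot']).as_matrix()
    d=R.T@(np.array(xyz)-s['position']);a=np.degrees(np.arctan2(R[1,0],R[0,0]))
    print('shift',d.round(4),'turn',round(np.radians((a-ang+180)%360-180),3),'cur ang',a.round(2),'z',R[:,2].round(3))
E
python3 - <<'E'
from h import *;from bench import state
s=state();goal(s,(.60,0.0,.30),47.5)
E
```

```text
shift [-0.4352  0.5692  0.0039] turn 0.42 cur ang 71.56 z [-0. -0. -1.]
```

{"name": "arm_command", "arguments": {
  "moves": [
    [[-0.435, 0.569, 0.0], 0.42],
    [[-0.435, 0.569, 0.0], 0.42],
    [[-0.435, 0.569, 0.0], 0.42],
    [[-0.435, 0.569, 0.0], 0.42],
    [[-0.435, 0.569, 0.0], 0.42],
    [[-0.435, 0.569, 0.0], 0.42],
    [[-0.435, 0.569, 0.0], 0.42],
    [[-0.435, 0.569, 0.0], 0.42],
    [[-0.435, 0.569, 0.0], 0.42],
    [[-0.435, 0.569, 0.0], 0.42],
    [[-0.435, 0.569, 0.0], 0.42],
    [[-0.435, 0.569, 0.0], 0.42]
  ]
}}

```text
time: 2.45
position: [0.5355, 0.0945, 0.3042]
eef_rot: [2.876, 1.265, 0.001]
wrist_force: [0.7, 0.6, -0.8]
finger_gap: 0.0854
```

{"name": "arm_command", "arguments": {
  "moves": [
    [[-0.0, 0.0, 0.0], 0.0]
  ]
}}

```text
time: 2.55
position: [0.5372, 0.0914, 0.3041]
eef_rot: [2.877, 1.255, 0.001]
wrist_force: [-0.1, 1.1, 0.8]
finger_gap: 0.0854
```

```bash
python3 - <<'E'
from h import *;from bench import *
p=get_image('wrist');pickle.dump(p,open('w0.pkl','wb'));cv2.imwrite('pics/w0.png',p['pixels'][:,:,::-1])
s=state();goal(s,(.60,0.0,.30),47.5);print(s['position'])
a=((.553,.033),np.radians(-42.5),np.radians(94.5),.1)
overlay(p,*a,(0,0,640,480),1,'pics/w0o.png',pinx=.14)
for t in('slot','paddle','post','pin'): print(t,[(m['location'],round(m['confidence'],2)) for m in mark_of(t,p)][:4])
E
```

```text
shift [-0.0252  0.1108  0.0038] turn -0.005 cur ang 47.22 z [-0. -0. -1.]
[0.53579996 0.0937668  0.3037857 ]
slot [([255.8, 268.8], 0.59)]
paddle [([422.7, 287.1], 0.9)]
post [([258.8, 290.5], 0.72)]
pin [([159.9, 396.0], 0.9), ([224.2, 530.5], 0.73)]
```

View pics/w0o.png

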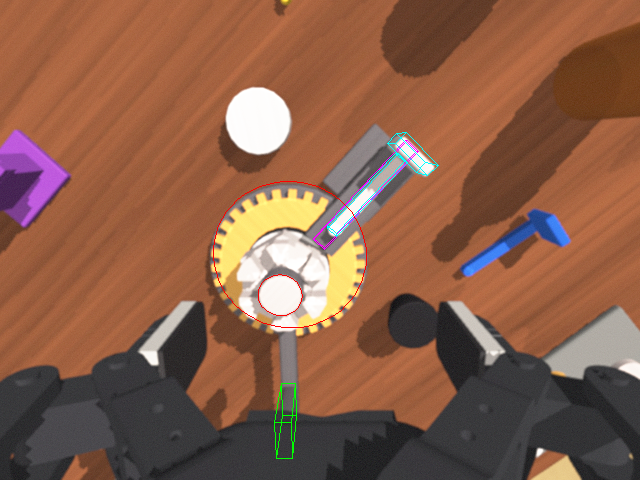

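```bash
python3 - <<'E'
from h import *;from bench import *
s=state();goal(s,(.6452,-.0515,.20),47.5);print(s['position'])
E
```

```text
shift [-0.035   0.1827  0.1037] turn 0.001 cur ang 47.57 z [-0.  0. -1.]
[0.53399748 0.09751148 0.30382317]
```

{"name": "arm_command", "arguments": {
  "moves": [
    [[-0.009, 0.046, 0.02], 0.0],
    [[-0.018, 0.092, 0.04], 0.0],
    [[-0.026, 0.138, 0.06], 0.0],
    [[-0.035, 0.183, 0.08], 0.0],
    [[-0.035, 0.183, 0.1], 0.0],
    [[-0.035, 0.183, 0.104], 0.0],
    [[-0.035, 0.183, 0.104], 0.0],
    [[-0.035, 0.183, 0.104], 0.0],
    [[-0.035, 0.183, 0.104], 0.0]
  ]
}}

```text
time: 3.7
position: [0.6464, -0.0518, 0.2019]
eef_rot: [2.873, 1.267, 0.004]
wrist_force: [-0.2, 0.2, -0.5]
finger_gap: 0.0858
```

```bash
python3 - <<'E'
from h import *;from bench import *
for n in('wrist','top'):
  p=get_image(n);pickle.dump(p,open(n+'1.pkl','wb'))
  a=((.553,.033),np.radians(-42.5),np.radians(94.5),.1)
  b=(0,0,640,480) if n=='wrist' else (180,90,190,150)
  overlay(p,*a,b,1 if n=='wrist' else 4,f'pics/{n}1.png',pinx=.14)
s=state();goal(s,(.6452,-.0515,.147),47.5);print(s['position'])
E
```

```text
shift [-0.0003 -0.0014  0.0546] turn 0.001 cur ang 47.57 z [ 0.002 -0.    -1.   ]
[ 0.6463261  -0.05220097  0.2016103 ]
```

View pics/wrist1.png

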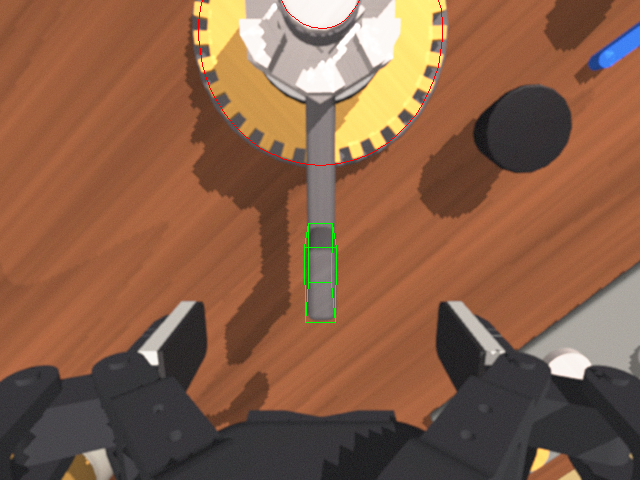

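View pics/top1.png

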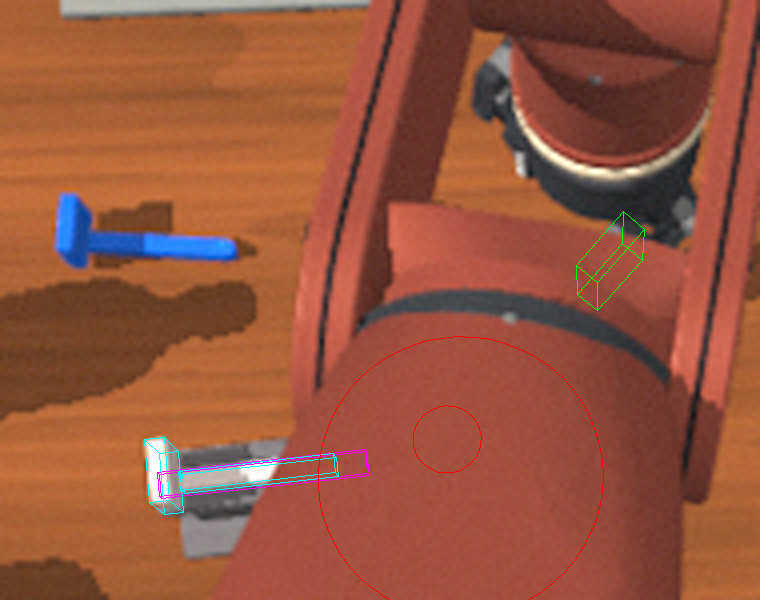

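{"name": "arm_command", "arguments": {
  "moves": [
    [[0, -0.001, 0.03], 0.0],
    [[0, -0.001, 0.054], 0.0],
    [[0, -0.001, 0.054], 0.0],
    [[0, -0.001, 0.054], 0.0],
    [[0, -0.001, 0.054], 0.0]
  ]
}}

```text
time: 4.3
position: [0.6463, -0.0524, 0.148]
eef_rot: [2.874, 1.265, 0.004]
wrist_force: [0.1, -0.1, 0.1]
finger_gap: 0.0854
```

{"name": "arm_command", "arguments": {
  "moves": [
    [[0, 0, 0], 0.0],
    [[0, 0, 0], 0.0],
    [[0, 0, 0], 0.0],
    [[0, 0, 0], 0.0],
    [[0, 0, 0], 0.0],
    [[0, 0, 0], 0.0],
    [[0, 0, 0], 0.0],
    [[0, 0, 0], 0.0]
  ],
  "jaw": 1,
  "force": 20
}}

```text
time: 5.1
position: [0.6454, -0.0523, 0.1461]
eef_rot: [2.875, 1.265, 0.001]
wrist_force: [0.5, 0.7, 1.1]
finger_gap: 0.0139
```

```bash
python3 - <<'E'
from h import *;from bench import *
p=get_image('wrist');cv2.imwrite('pics/w2.png',p['pixels'][:,:,::-1])
s=state();goal(s,(.6452,-.0515,.147),47.5);print(s['position'],s['finger_gap'],s['wrist_force'],np.degrees(np.arctan2(s['position'][1]-.033,s['position'][0]-.553)),np.hypot(s['position'][1]-.033,s['position'][0]-.553))
E
```

```text
shift [ 0.0005 -0.0006 -0.0009] turn -0.0 cur ang 47.5 z [ 0.  0. -1.]
[ 0.6453199  -0.05224603  0.14605997] 0.013512052335770035 [1.15154875 0.52450717 1.70732621] -42.71865563809162 0.12565766898348832
```

View pics/w2.png

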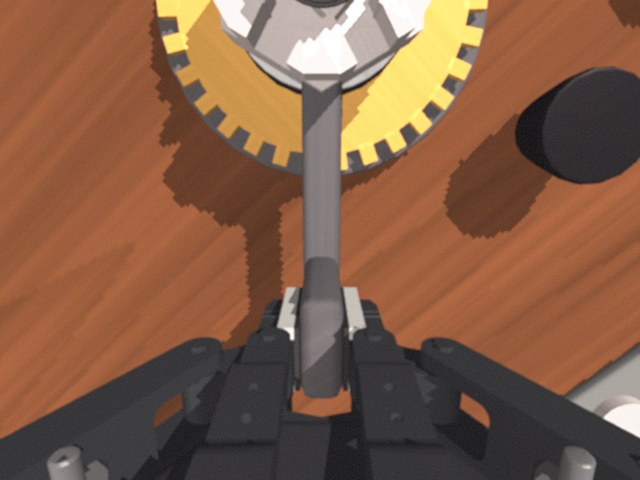

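{"name": "arm_command", "arguments": {
  "moves": [
    [[-0.0063, -0.0002, 0.0002], 0.05],
    [[-0.0125, -0.0006, 0.0005], 0.1],
    [[-0.0187, -0.0014, 0.0007], 0.15],
    [[-0.0248, -0.0025, 0.001], 0.2],
    [[-0.0309, -0.0039, 0.0012], 0.25],
    [[-0.0369, -0.0056, 0.0014], 0.3],
    [[-0.0429, -0.0076, 0.0017], 0.35],
    [[-0.0487, -0.0099, 0.0019], 0.4],
    [[-0.0599, -0.0153, 0.0024], 0.5],
    [[-0.0706, -0.0218, 0.0029], 0.6],
    [[-0.0706, -0.0218, 0.0029], 0.6],
    [[-0.0706, -0.0218, 0.0029], 0.6]
  ]
}}

```text
time: 6.35
position: [0.5812, -0.0895, 0.1431]
eef_rot: [-3.12, -0.361, 0.001]
wrist_force: [-1.0, 1.6, 3.6]
finger_gap: 0.0136
```

```bash
cat > chk.py <<'E'
import sys
from h import *;from bench import *
n=sys.argv[1]
p=get_image('wrist');pickle.dump(p,open(n+'.pkl','wb'));cv2.imwrite(f'pics/{n}.png',p['pixels'][:,:,::-1])
s=state();P=s['position'];R=Rotation.from_rotvec(s['eef_rot']).as_matrix()
print(s['time'],P,'gap',s['finger_gap'],'F',s['wrist_force'],'paddle ang',np.degrees(np.arctan2(P[1]-.033,P[0]-.553)),'tool ang-90',np.degrees(np.arctan2(R[1,0],R[0,0]))-90,'R',np.hypot(P[1]-.033,P[0]-.553))
E
python3 chk.py w3
```

```text
6.4 [ 0.5813177  -0.08947236  0.14313078] gap 0.013795824794329042 F [-2.7999268   1.83191184  4.1386409 ] paddle ang -76.98102378555897 tool ang-90 -76.79588144921878 R 0.12570350149948686
```

View pics/w3.png

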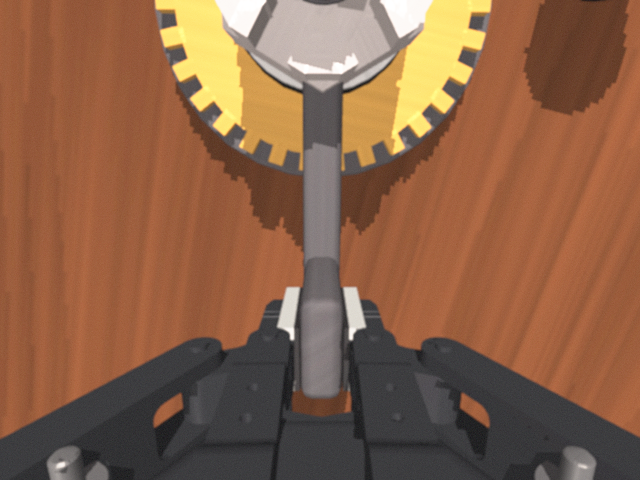

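```bash
python3 - <<'E'
from h import *
T=pickle.load(open('top0.pkl','rb'));p=pickle.load(open('w0.pkl','rb'))
a=((.553,.033),np.radians(-42.7),np.radians(94.5),.1)
overlay(p,*a,(200,180,170,130),4,'pics/w0s.png',pinx=.14,slot=np.radians(167.3))
overlay(T,*a,(250,160,100,75),7,'pics/t0s.png',pinx=.14,slot=np.radians(167.3))
crop(p,(200,180,170,130),4,'pics/w0c.png')
E
```

```text
(no output)
```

View pics/w0s.png

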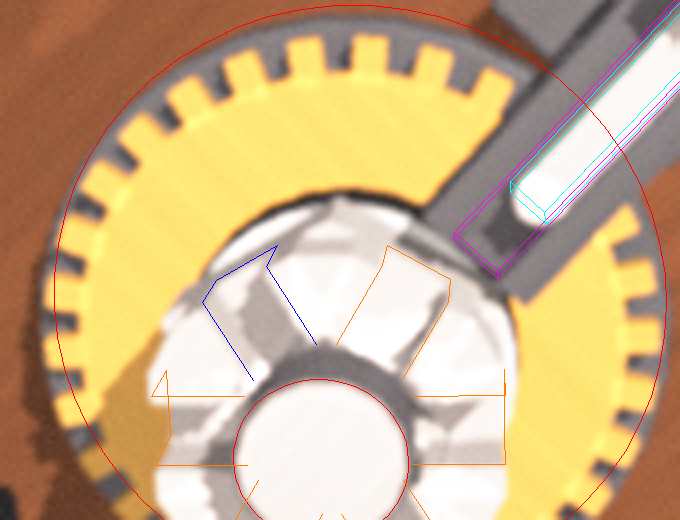

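View pics/w0c.png

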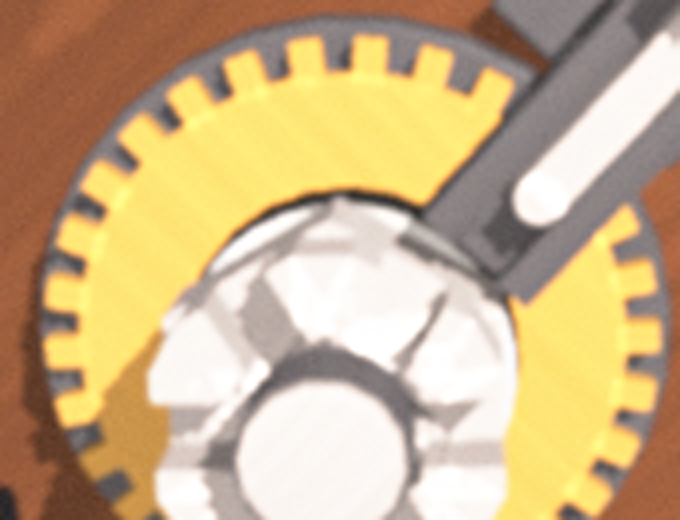

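View pics/t0s.png

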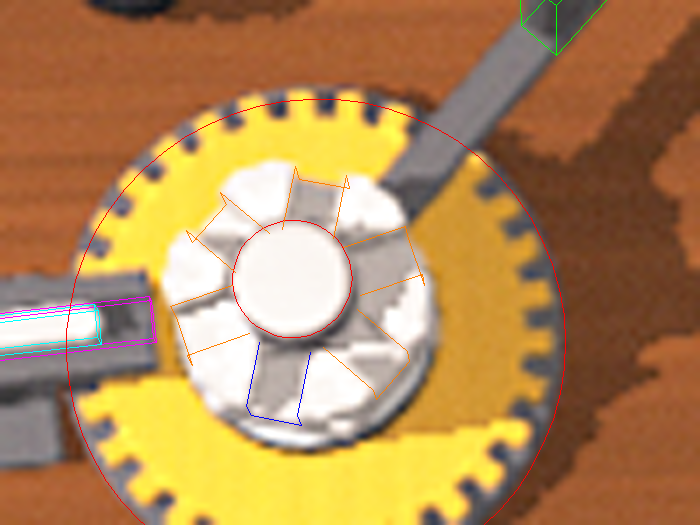

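{"name": "arm_command", "arguments": {
  "moves": [
    [[-0.0063, -0.0002, 0.0002], 0.05],
    [[-0.0125, -0.0006, 0.0005], 0.1],
    [[-0.0187, -0.0014, 0.0007], 0.15],
    [[-0.025, -0.0025, 0.001], 0.2],
    [[-0.031, -0.0039, 0.0012], 0.25],
    [[-0.0371, -0.0056, 0.0014], 0.3],
    [[-0.0489, -0.0099, 0.0019], 0.4],
    [[-0.0603, -0.0154, 0.0024], 0.5],
    [[-0.0619, -0.0163, 0.0025], 0.515],
    [[-0.0619, -0.0163, 0.0025], 0.515],
    [[-0.0619, -0.0163, 0.0025], 0.515],
    [[-0.0619, -0.0163, 0.0025], 0.515]
  ]
}}

```text
time: 7.6
position: [0.5178, -0.0876, 0.1407]
eef_rot: [-3.109, 0.446, 0.0]
wrist_force: [1.5, 5.2, 4.4]
finger_gap: 0.0141
```

```bash
python3 chk.py w4; python3 - <<'E'
from h import *
from bench import *
p=get_image('side');crop(p,(240,150,160,120),5,'pics/s4.png')
E
```

```text
7.65 [ 0.51783543 -0.08757816  0.14070127] gap 0.013441817800705884 F [1.62301928 5.09950157 3.24629009] paddle ang -106.2584260780898 tool ang-90 -106.33191246739554 R 0.12560110963624663
```

View pics/s4.png

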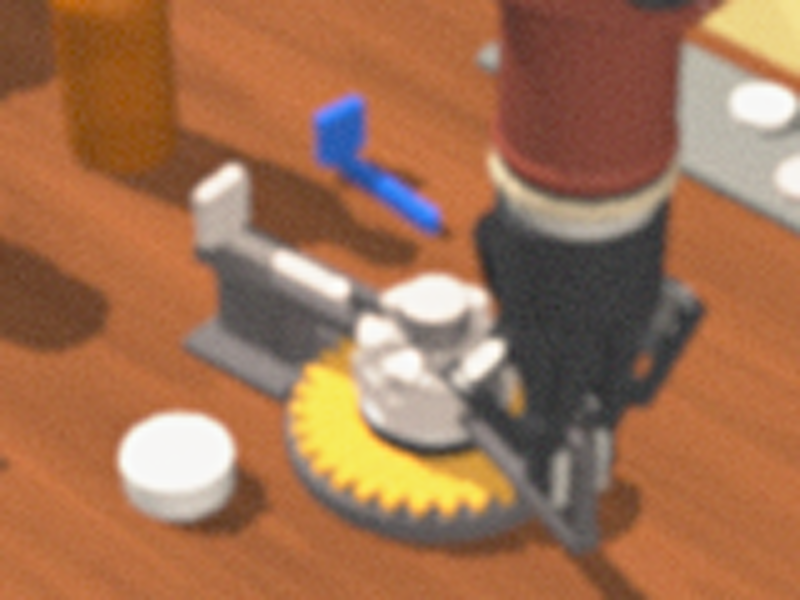

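{"name": "arm_command", "arguments": {
  "moves": [
    [[-0.0063, -0.0002, 0.0002], 0.05],
    [[-0.0125, -0.0006, 0.0005], 0.1],
    [[-0.02, -0.0016, 0.0008], 0.16],
    [[-0.02, -0.0016, 0.0008], 0.16],
    [[-0.02, -0.0016, 0.0008], 0.16],
    [[-0.02, -0.0016, 0.0008], 0.16],
    [[-0.02, -0.0016, 0.0008], 0.16]
  ]
}}

```text
time: 8.4
position: [0.4989, -0.0803, 0.1399]
eef_rot: [-3.063, 0.694, 0.0]
wrist_force: [0.3, 5.8, 4.4]
finger_gap: 0.0135
```

```bash
python3 chk.py w5; python3 - <<'E'
from h import *
from bench import *
a=((.553,.033),np.radians(-115.3),np.radians(94.5),1.35)
p=get_image('side');overlay(p,*a,(240,150,160,120),5,'pics/s5.png',pinx=.14,slot=np.radians(94.7))
p=get_image('top');overlay(p,*a,(180,120,190,150),4,'pics/t5.png',pinx=.14,slot=np.radians(94.7))
E
```

```text
8.45 [ 0.49889666 -0.08028993  0.1398513 ] gap 0.013466226412119704 F [0.07623707 5.43900858 5.02455987] paddle ang -115.52752044434209 tool ang-90 -115.52280697102977 R 0.12554592673372122
```

View pics/s5.png

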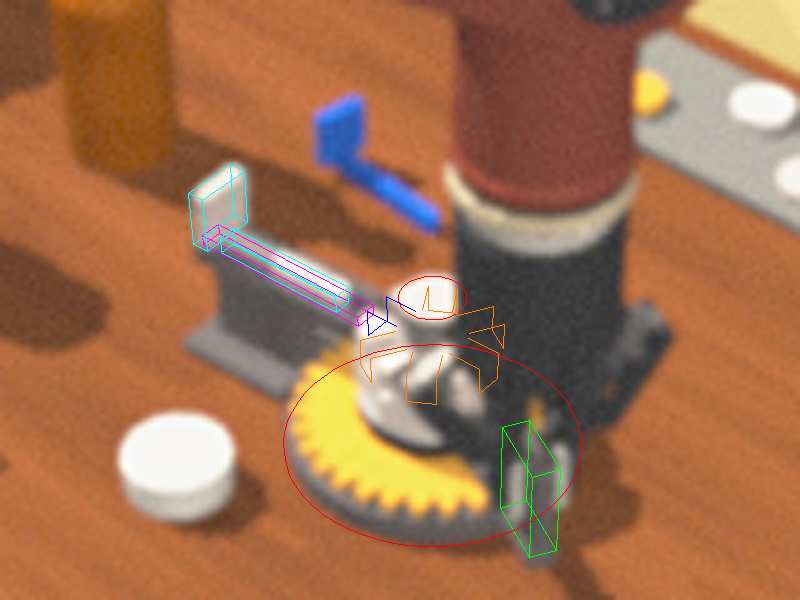

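View pics/t5.png

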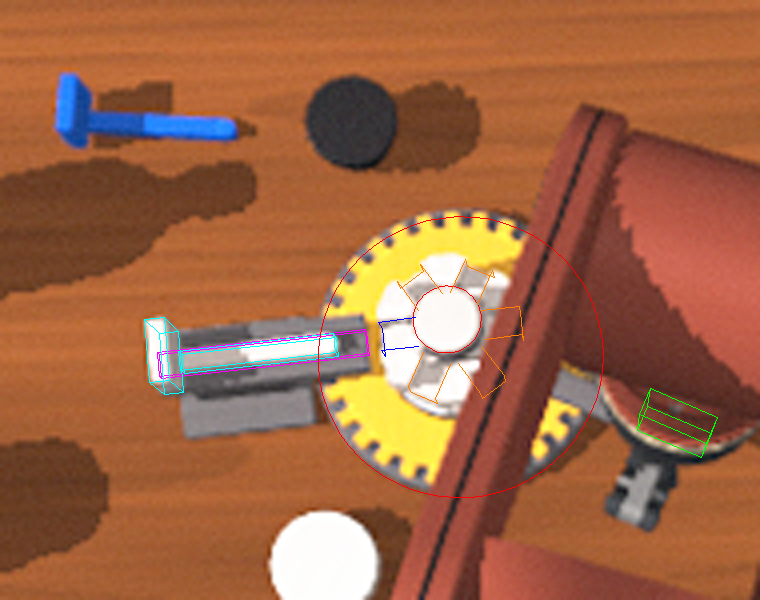

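{"name": "arm_command", "arguments": {
  "moves": [
    [[0, 0, 0], 0.0],
    [[0, 0, 0], 0.0],
    [[0, 0, 0], 0.0],
    [[0, 0, 0], 0.0],
    [[0, 0, -0.02], 0.0],
    [[0, 0, -0.06], 0.0],
    [[0, 0, -0.1], 0.0],
    [[0, 0, -0.1], 0.0],
    [[0, 0, -0.1], 0.0]
  ],
  "jaw": 0
}}

```text
time: 9.45
position: [0.4992, -0.081, 0.2409]
eef_rot: [3.063, -0.695, 0.004]
wrist_force: [-0.5, -0.2, -0.1]
finger_gap: 0.0851
```

```bash
python3 chk.py w6; python3 - <<'E'
from h import *
from bench import *
a=((.553,.033),np.radians(-115.5),np.radians(94.5),1.35)
p=pickle.load(open('w6.pkl','rb'))
overlay(p,*a,(0,0,640,480),1,'pics/w6o.png',pinx=.14,slot=np.radians(94.5))
s=state();u=np.array([np.cos(np.radians(94.5)),np.sin(np.radians(94.5))]);q=np.array([.553,.033])+u*.175
print(q);goal(s,(q[0],q[1],.24),4.5)
E
```

```text
9.5 [ 0.49840195 -0.0806569   0.23934722] gap 0.08503947567663898 F [ 0.03800907 -0.18912785 -0.39884809] paddle ang -115.65851593006043 tool ang-90 -115.55332348748689 R 0.12609059126989844
[0.53926966 0.20746053]
shift [-0.0874 -0.2776 -0.0007] turn -0.525 cur ang -25.55 z [-0. -0. -1.]
```

View pics/w6o.png

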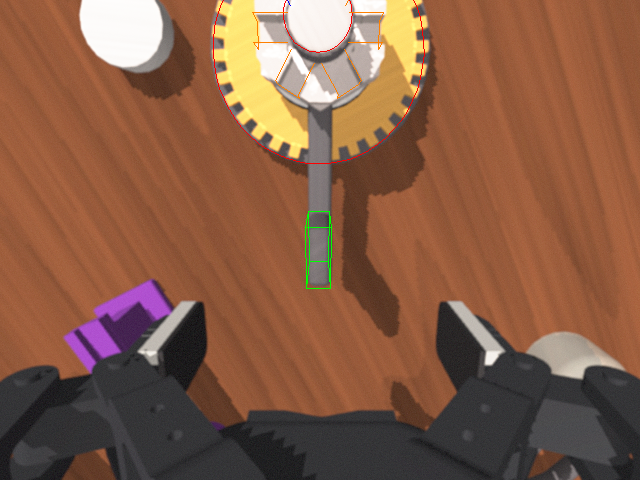

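{"name": "arm_command", "arguments": {
  "moves": [
    [[-0.013, -0.04, 0], 0.0],
    [[-0.027, -0.08, 0], 0.0],
    [[-0.035, -0.11, -0.02], 0.0],
    [[-0.035, -0.11, -0.02], 0.0],
    [[-0.035, -0.11, -0.02], 0.0]
  ],
  "jaw": 1
}}

```text
time: 10.0
position: [0.514, 0.0341, 0.2583]
eef_rot: [3.064, -0.692, -0.003]
wrist_force: [-0.0, -0.3, -0.4]
finger_gap: 0.0122
```

```bash
python3 chk.py w7; python3 - <<'E'
from h import *
from bench import *
a=((.553,.033),np.radians(-115.5),np.radians(94.5),1.35)
p=pickle.load(open('w7.pkl','rb'))
overlay(p,*a,(160,0,400,300),2,'pics/w7o.png',pinx=.14,slot=np.radians(94.5))
s=state();u=np.array([np.cos(np.radians(94.5)),np.sin(np.radians(94.5))]);q=np.array([.553,.033])+u*.175
print(q);goal(s,(q[0],q[1],.24),4.5)
E
```

```text
10.05 [0.51371178 0.03343833 0.25797798] gap 0.004581021905720854 F [ 0.69516414 -0.36004787 -0.24752941] paddle ang 179.36078637158948 tool ang-90 -115.51629321698933 R 0.03929066994565697
[0.53926966 0.20746053]
shift [-0.0519 -0.1681  0.0178] turn -0.524 cur ang -25.52 z [-0.003 -0.    -1.   ]
```

View pics/w7o.png

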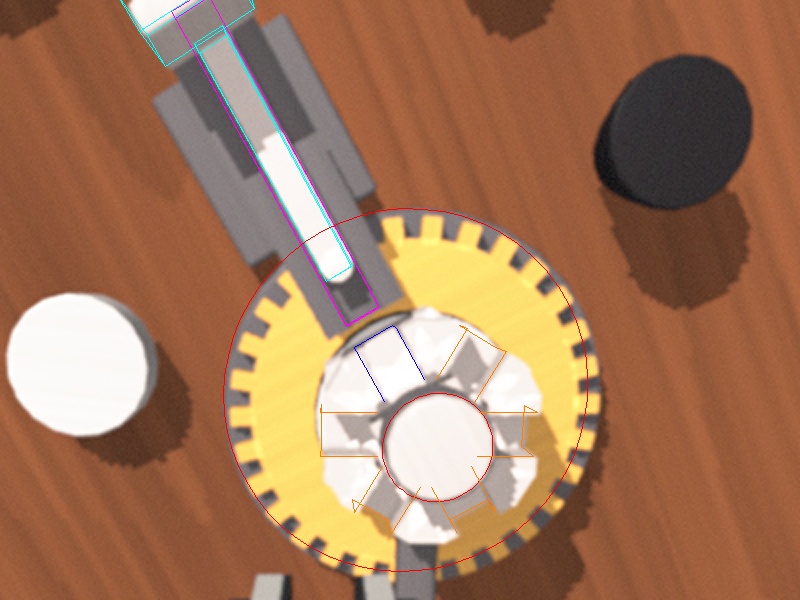

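View pics/w7.png

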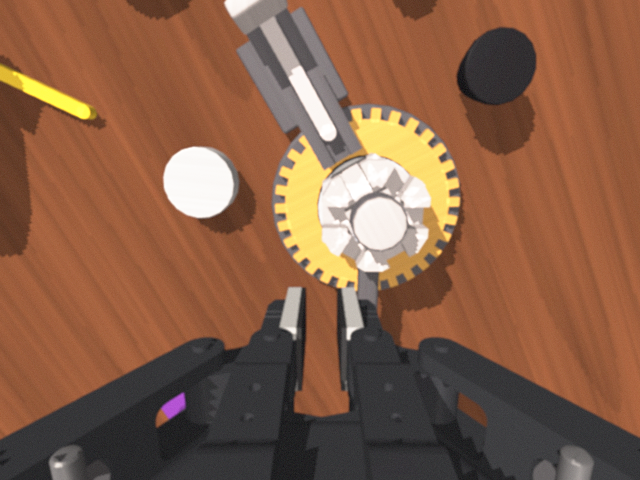

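{"name": "arm_command", "arguments": {
  "moves": [
    [[-0.013, -0.042, 0.005], -0.13],
    [[-0.026, -0.084, 0.01], -0.26],
    [[-0.039, -0.126, 0.018], -0.39],
    [[-0.052, -0.168, 0.018], -0.524],
    [[-0.052, -0.168, 0.018], -0.524],
    [[-0.052, -0.168, 0.018], -0.524],
    [[-0.052, -0.168, 0.018], -0.524],
    [[-0.052, -0.168, 0.018], -0.524]
  ]
}}

```text
time: 10.85
position: [0.5401, 0.206, 0.2412]
eef_rot: [3.139, 0.118, -0.001]
wrist_force: [0.3, 0.4, -0.1]
finger_gap: 0.0001
```

```bash
python3 chk.py w8; python3 - <<'E'
from h import *
from bench import *
a=((.553,.033),np.radians(-115.5),np.radians(94.5),1.35)
p=get_image('side');crop(p,(200,60,200,150),4,'pics/s8.png')
s=state();u=np.array([np.cos(np.radians(94.5)),np.sin(np.radians(94.5))]);q=np.array([.553,.033])+u*.175
print(q);goal(s,(q[0],q[1],.15),4.5)
E
```

```text
10.9 [0.54018346 0.20611539 0.24155742] gap 0.00010800057399669056 F [-0.0359722   0.94480382  0.71960408] paddle ang 94.23415066826836 tool ang-90 -85.68071429084854 R 0.17358918107483642
[0.53926966 0.20746053]
shift [-0.0009 -0.0012  0.0917] turn -0.003 cur ang 4.34 z [-0. -0. -1.]
```

View pics/s8.png

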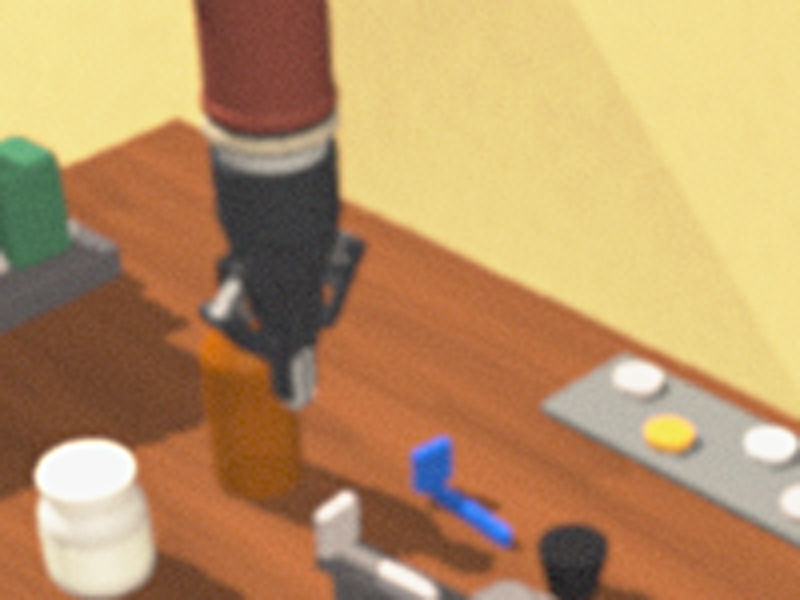

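View pics/w8.png

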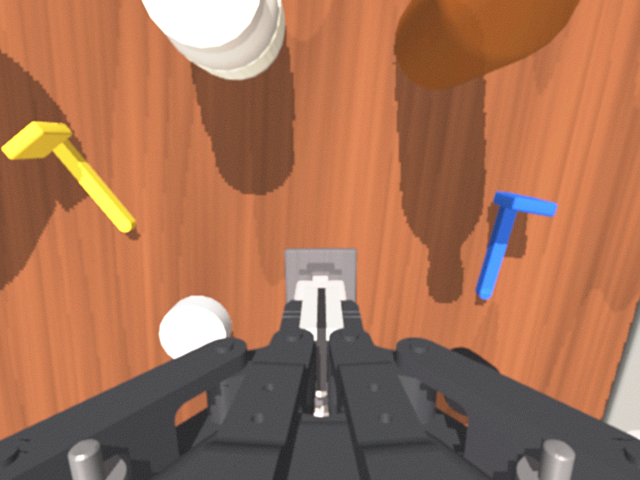

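{"name": "arm_command", "arguments": {
  "moves": [
    [[-0.001, -0.005, 0.04], 0],
    [[-0.001, -0.005, 0.08], 0],
    [[-0.001, -0.005, 0.094], 0],
    [[-0.001, -0.005, 0.094], 0],
    [[-0.001, -0.005, 0.094], 0],
    [[-0.001, -0.005, 0.094], 0]
  ]
}}

```text
time: 11.55
position: [0.5403, 0.2128, 0.1502]
eef_rot: [-3.138, -0.122, -0.006]
wrist_force: [-0.3, -0.3, 0.1]
finger_gap: -0.0001
```

```bash
cat > s.py <<'E'
import sys
from h import *
from bench import *
n=sys.argv[1];pinx=float(sys.argv[2])
a=((.553,.033),np.radians(-115.5),np.radians(94.5),1.35)
p=get_image('side');crop(p,(240,120,160,120),5,f'pics/s{n}.png')
p=get_image('top');overlay(p,*a,(180,120,190,150),4,f'pics/t{n}.png',pinx=pinx,slot=np.radians(94.5))
s=state();P=s['position'];u=np.array([np.cos(np.radians(94.5)),np.sin(np.radians(94.5))]);d=P[:2]-[.553,.033]
print(s['time'],P,'r',d@u,'lat',d@[u[1],-u[0]],'F',s['wrist_force'],s['moment'])
goal(s,(.553+u[0]*.057,.033+u[1]*.057,P[2]),4.5)
E
python3 s.py 9 .14
```

```text
11.65 [0.54005012 0.2128599  0.1499299 ] r 0.18032148998729622 lat 0.0012016847430294866 F [ 0.52806551 -0.16657833 -0.77349058] [ 0.00615252 -0.0128424   0.02272052]
shift [-1.100e-03  1.233e-01 -1.000e-04] turn -0.001 cur ang 4.46 z [ 0.004  0.001 -1.   ]
```

View pics/s9.png

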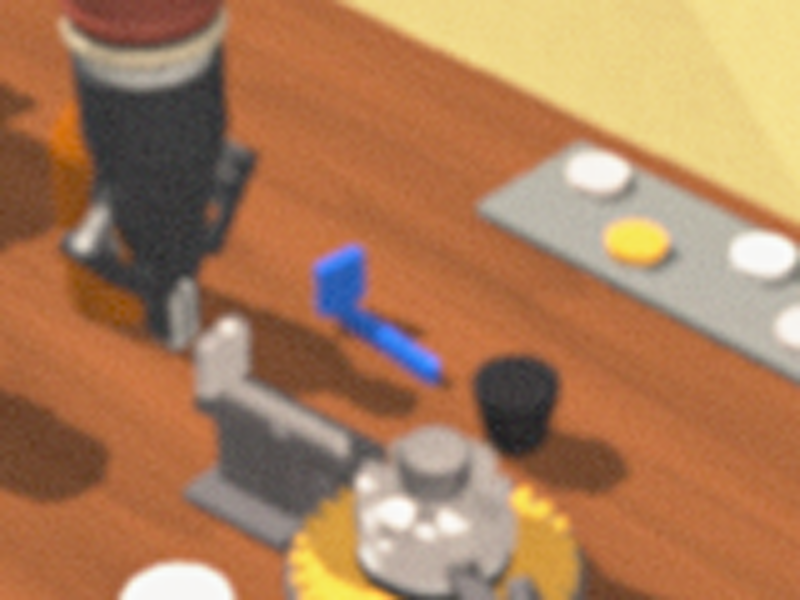

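View pics/t9.png

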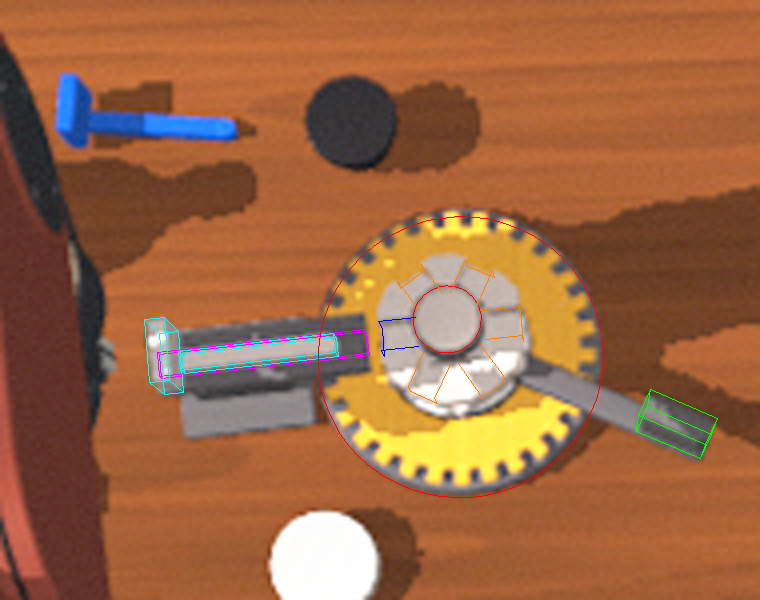

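{"name": "arm_command", "arguments": {
  "moves": [
    [[-0.001, 0.008, 0.003], 0],
    [[-0.001, 0.016, 0.003], 0],
    [[-0.001, 0.024, 0.003], 0],
    [[-0.001, 0.032, 0.003], 0],
    [[-0.001, 0.04, 0.003], 0],
    [[-0.001, 0.048, 0.003], 0],
    [[-0.001, 0.056, 0.003], 0],
    [[-0.001, 0.06, 0.003], 0],
    [[-0.001, 0.06, 0.003], 0]
  ]
}}

```text
time: 12.55
position: [0.5425, 0.152, 0.1447]
eef_rot: [3.139, 0.121, -0.0]
wrist_force: [-0.4, 0.2, 0.3]
finger_gap: 0.0001
```

```bash
python3 s.py 10 .099
```

```text
12.65 [0.54236032 0.15260471 0.14465262] r 0.12007078674536893 lat -0.0012228007948025933 F [ 0.77021625  0.13769673 -0.34609653] [-0.03713561 -0.00072853  0.07142723]
shift [0.0013 0.0631 0.    ] turn -0.001 cur ang 4.45 z [-0. -0. -1.]
```

View pics/s10.png

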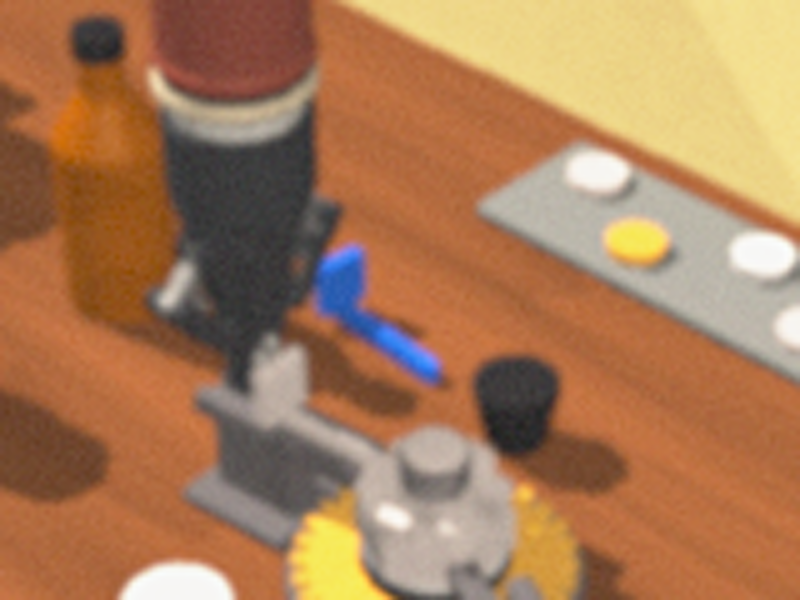

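View pics/t10.png

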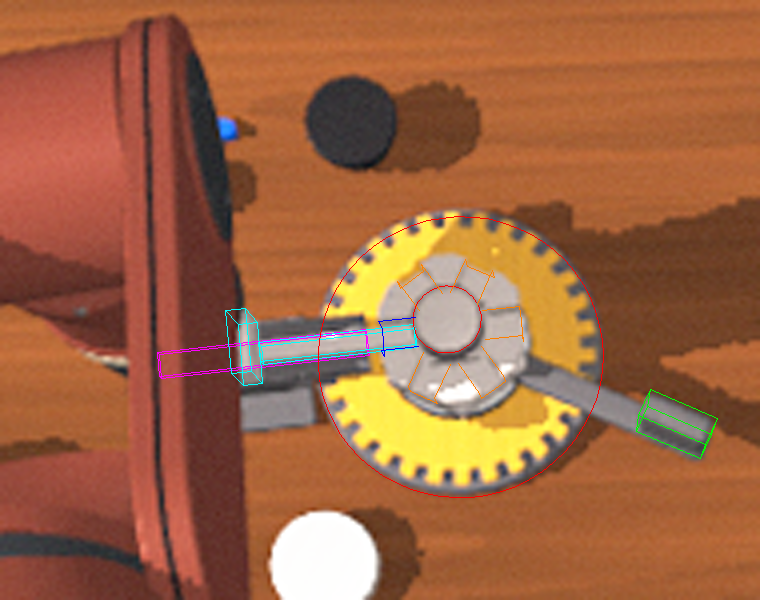

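{"name": "arm_command", "arguments": {
  "moves": [
    [[0.001, 0.005, 0], 0],
    [[0.001, 0.01, 0], 0],
    [[0.001, 0.015, 0], 0],
    [[0.001, 0.02, 0], 0],
    [[0.001, 0.025, 0], 0],
    [[0.001, 0.03, 0], 0],
    [[0.001, 0.03, 0], 0]
  ]
}}

```text
time: 13.35
position: [0.5458, 0.1221, 0.1447]
eef_rot: [3.139, 0.121, 0.0]
wrist_force: [-0.6, 0.4, -0.8]
finger_gap: 0.0
```

{"name": "arm_command", "arguments": {
  "moves": [
    [[0, 0.005, 0], 0],
    [[0, 0.01, 0], 0],
    [[0, 0.015, 0], 0],
    [[0, 0.02, 0], 0],
    [[0, 0.025, 0], 0],
    [[0, 0.028, 0], 0],
    [[0, 0.028, 0], 0]
  ]
}}

```text
time: 14.05
position: [0.5479, 0.0944, 0.1447]
eef_rot: [3.139, 0.122, -0.0]
wrist_force: [-0.2, 0.3, -0.3]
finger_gap: -0.0
```

```bash
python3 s.py 11 .040
```

```text
14.15 [0.54790459 0.09486084 0.14469321] r 0.062069920444380526 lat -0.0002261579654857135 F [ 0.36569411  0.10480798 -0.27954552] [-0.01828567  0.00730295  0.01362478]
shift [0.0002 0.0051 0.    ] turn -0.001 cur ang 4.46 z [ 0. -0. -1.]
```

View pics/s11.png

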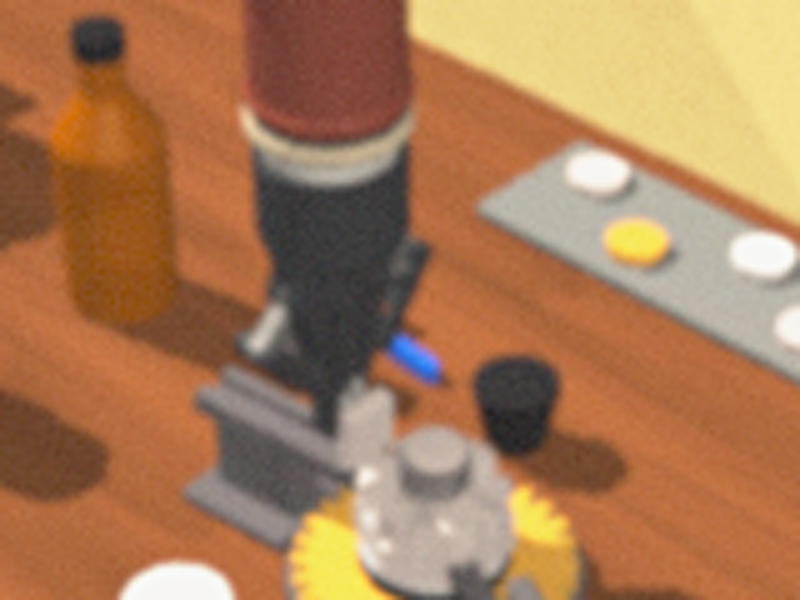

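View pics/t11.png

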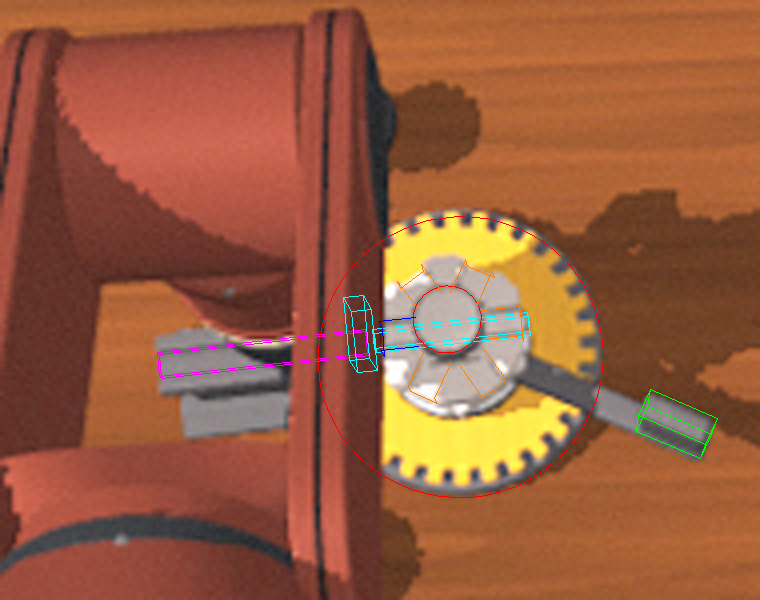

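Pin nearly home; the nose is through the opposite slot. Creep until contact force rises.

{"name": "arm_command", "arguments": {
  "moves": [
    [[0, 0.001, 0], 0],
    [[0, 0.002, 0], 0],
    [[0, 0.003, 0], 0],
    [[0, 0.003, 0], 0],
    [[0, 0.003, 0], 0]
  ]
}}

```text
time: 14.65
position: [0.5481, 0.092, 0.1447]
eef_rot: [3.139, 0.123, -0.0]
wrist_force: [0.6, 0.5, 0.1]
finger_gap: -0.0001
```

{"name": "arm_command", "arguments": {
  "moves": [
    [[0, 0.001, 0], 0],
    [[0, 0.002, 0], 0],
    [[0, 0.002, 0], 0],
    [[0, 0.002, 0], 0]
  ]
}}

```text
time: 15.05
position: [0.5483, 0.0899, 0.1447]
eef_rot: [3.139, 0.122, 0.0]
wrist_force: [-0.8, 0.2, 0.1]
finger_gap: 0.0001
```

{"name": "arm_command", "arguments": {
  "moves": [
    [[0, 0.001, 0], 0],
    [[0, 0.001, 0], 0],
    [[0, 0.001, 0], 0]
  ]
}}

```text
time: 15.35
position: [0.5484, 0.0891, 0.1447]
eef_rot: [-3.139, -0.122, -0.0]
wrist_force: [0.0, 1.6, -1.0]
finger_gap: 0.0001
```

{"name": "arm_command", "arguments": {
  "moves": [
    [[0, 0.001, 0], 0],
    [[0, 0.001, 0], 0],
    [[0, 0.001, 0], 0]
  ]
}}

```text
time: 15.65
position: [0.5484, 0.0889, 0.1447]
eef_rot: [-3.137, -0.122, -0.0]
wrist_force: [-0.7, 5.7, -1.1]
finger_gap: -0.0002
```

```bash
python3 s.py 12 .036
```

```text
15.75 [0.54837899 0.08891489 0.14473257] r 0.05610508265657639 lat -0.0002197293651126044 F [0.22395555 5.02745031 0.33685387] [ 0.93545545 -0.01114886 -0.00902979]
shift [ 0.0002 -0.0009  0.    ] turn -0.001 cur ang 4.47 z [ 0.     0.002 -1.   ]
```

View pics/s12.png

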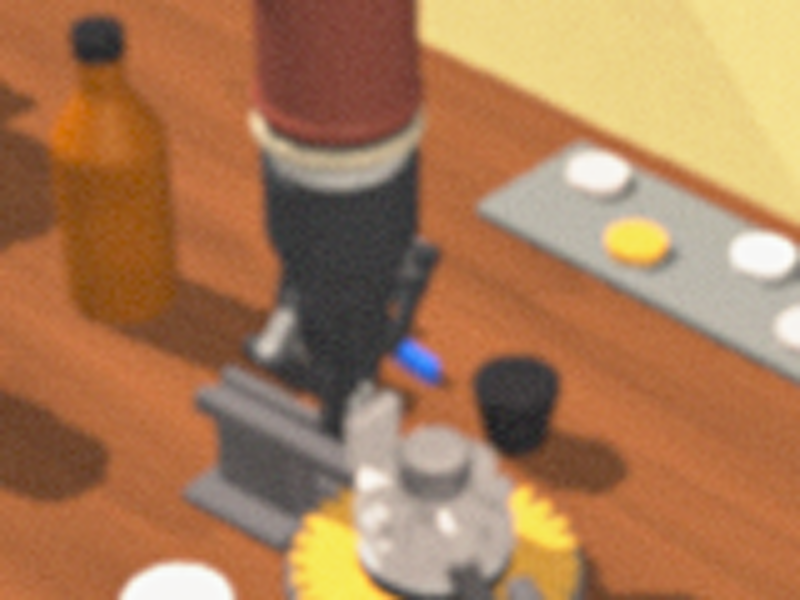

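Contact with the nut at r = 56 mm (force 5–6 N), as the geometry predicts. Back off and rise.

{"name": "arm_command", "arguments": {
  "moves": [
    [[0, -0.01, 0], 0],
    [[0, -0.03, 0], 0],
    [[0, -0.06, 0], 0],
    [[0, -0.09, -0.02], 0],
    [[0, -0.09, -0.06], 0],
    [[0, -0.09, -0.1], 0],
    [[0, -0.13, -0.12], 0],
    [[0, -0.17, -0.12], 0],
    [[0, -0.17, -0.12], 0]
  ]
}}

```text
time: 16.65
position: [0.5348, 0.2616, 0.2662]
eef_rot: [-3.137, -0.128, -0.004]
wrist_force: [-1.1, -1.5, -1.0]
finger_gap: -0.0002
```

```bash
python3 s.py 13 .036; python3 chk.py w13; python3 - <<'E'
from h import *
from bench import *
a=((.553,.033),np.radians(-115.5),np.radians(94.5),1.35)
p=get_image('side');overlay(p,*a,(280,150,120,90),6,'pics/s13o.png',pinx=.036,slot=np.radians(94.5))
E
```

```text
16.75 [0.53465296 0.25825124 0.26441493] r 0.2259963543294667 lat -0.0006174781610632649 F [ 0.63019183 -0.22692515 -0.59021916] [-0.05687785 -0.00425544 -0.0131908 ]
shift [0.0003 0.169  0.0002] turn 0.002 cur ang 4.6 z [-0.    -0.001 -1.   ]
16.8 [0.53477572 0.25739081 0.26409653] gap 6.22611554489838e-05 F [-0.91340078 -0.87032418  0.03145398] paddle ang 94.6431814306112 tool ang-90 -85.47492714709975 R 0.2251296521057709
```

View pics/t13.png

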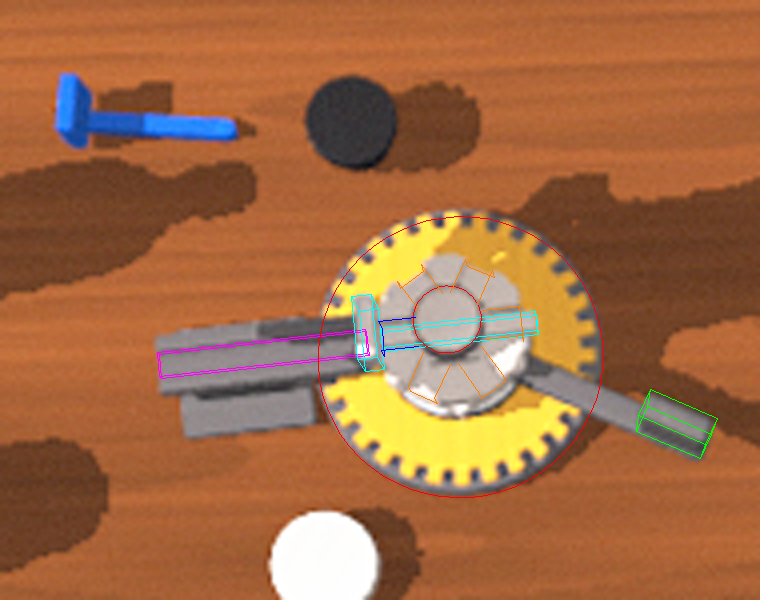

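View pics/s13.png

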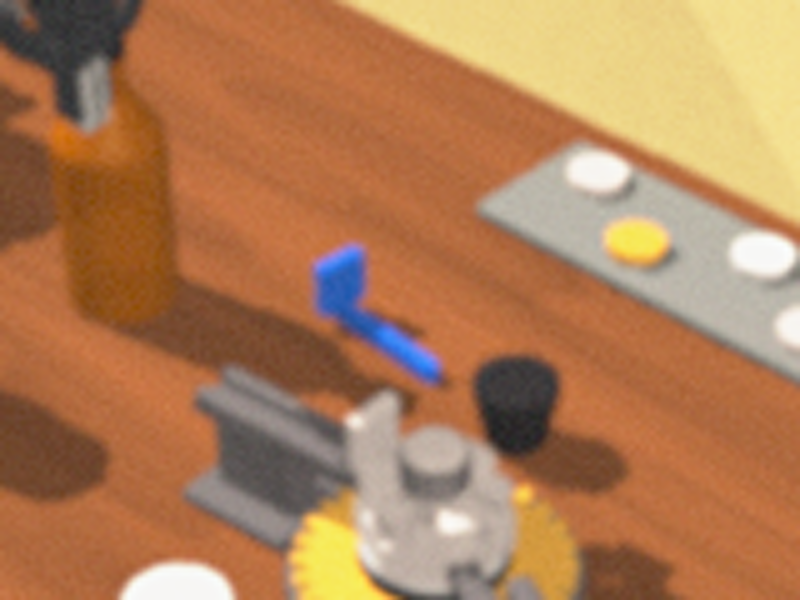

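View pics/s13o.png

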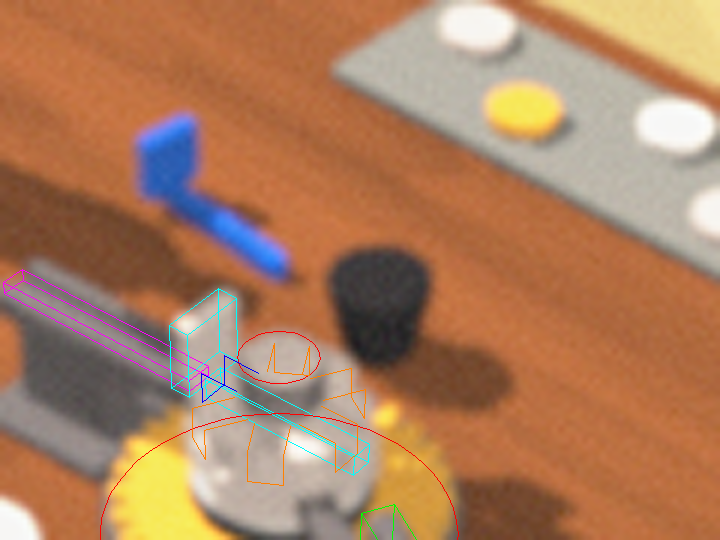

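```bash
python3 -c "
from bench import *
print(hand_in())"
```

```text
the job is handed in; nothing more can be done
None
```

The nut is clamped and the cotter pin is home; I handed the job in at about 17 s of the 53 s allowed.

- **Nut:** I gripped the paddle rather than pushing it on one side. I turned it about 1.11 rad to pass tight, held it there about 0.3 s, then turned to about 1.27 rad from its start. At that point the slot lined up with the channel. I then released it.
- **Pin:** I pushed it with the closed fingers until its head met the nut. Contact came at about 5–6 N with the finger centre 56 mm from the axis, against 57 mm predicted. I then backed the arm off clear of everything.
- **Last checks:** A model overlay on the top picture put the slot, paddle and pin head within about a pixel of where they should be. The side picture agreed to about 2 pixels. The loupe, tin and bottle look unmoved, and the arm passed nowhere near the other bystanders.
- **Not measured directly:** I read the exact nut turn and the pin's tilt only from those overlays and the arm's position.

No check failed, and the hand-in returned no verdict.

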